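# Zero the dosing cylinder and hold its piston at stroke

## Robot

A 6-joint arm with a two-finger parallel gripper is mounted at the origin on the work surface. World frame = base frame: x ahead of the robot, y to its left, z up, the work surface at z = 0. Lengths are in mm, angles in degrees, forces in N, time in s.
With the tool pointing down it reaches from about 275 to 775 mm from the base axis. Payload 14.6 kg.
Tool frame: the origin (TCP) lies at the very end of the fingers, on their centre line; the grasp point (between the pads) lies 19 mm behind it; z points along the fingers, y is the line along which they close (so a half turn about z gives the same grasp; the last joint's range is limited). The gripper opens to 85 mm and grips with 20 to 120 N. Pads are 22 mm wide; open, the fingers measure 114 mm over their backs; the gripper's body (76 mm by 85 mm) begins 54 mm behind the grasp point. The pads swing forward as they close: fully open they stand 13 mm farther back than shut.
Start: joints at [65.128, 15.075, -2.767, 72.158, 0, 81.102], TCP at [144.486, 504.73, 231.278] pointing down, gripper open.
Joint ranges: [-151.79, 151.79], [-50.71, 97.33], [-67.44, 78.34], [-121.81, 120.89], [-77.56, 73.72], [-180, 180]. Speed limits (degrees/s): [108.29, 108.29, 147.25, 159.86, 180, 180].

## Interface

Orientations are given as [roll, pitch, yaw] about the fixed x, y, z axes, in that order (R = Rz(yaw) Ry(pitch) Rx(roll)).
In Python, from workcell import sense, grab_frame, sign_off gives the robot as it stands. The module is installed in compiled form; this text tells all that it offers.
- The arm moves only by the shell command python3 -m handwheel 'ROWS' [FORCE]. ROWS is JSON, a list of rows, each a list of 7 numbers: the opening, from -1 (shut) to 1 (fully open), then the shift along the tool's x, y, z in cm, then the turn, a rotation vector about the tool's x, y, z in degrees. In form: [[jaw, x, y, z, wx, wy, wz], ...]. A call has 1 to 10 rows; each row is the pose to reach, as a shift and turn from the pose commanded when the call began, along the tool's axes at that moment; what a row does not reach only later rows make up. A row lasts 1/12 s, in which the tool goes at most 41.7 mm and 7.16 degrees, less where a joint would pass 70% of its speed; a pose out of reach is approached as far as the arm can. A call with a gripper value outside its range is refused whole. The fingers move at their own pace and stop on an object; FORCE is the grip in N (left out, the last holds). Time passes only in rows, so rows that repeat a pose let the fingers close. It gives the time, the measured TCP pose, the force, the opening and the grip force at its end, in the units of the state.
- sense(): the state, without advancing time (a new reading comes with each control period).
- grab_frame(name): name is "scene" or "top" or "wrist"; returns a dict with "image" (420x560x3 uint8, red, green, blue), "range_z" (420x560 float32, mm along the optical axis (not along the pixel's ray), 0 where there is no reading), "intrinsics" (3x3 intrinsics, pixels), "extrinsics" (4x4, takes a point from world to camera coordinates). Camera axes: x right, y down, z forward; pixel columns grow to the right and rows downward; lengths in mm; the calibration is good to about 2 mm. A picture is of the moment at which its call begins.
- sign_off(): hands the job in; it is judged then, once.
The state is a dict: "time": time; "q": joint angles; "joint_vel": joint speeds; "joint_torque": joint torques, N m; "position": TCP position; "orientation": TCP orientation; "ft_force": force on the tool from outside, world axes, zero at the start; "wrist_torque": the same for the moment, N m; "grip_width": finger opening in mm; "finger_force": force on a finger pad.
Only numpy, scipy, OpenCV 4.12 (cv2) and the standard library are available. Lean on these libraries where they do the work, as an engineer would, in place of code of your own. Each camera call takes 0.05 s, during which the arm holds its last target. There are 200 camera calls.

## Task

Set the stroke of the paint dosing cylinder on the studio table: with the stylus from the wooden block, press the recessed zero button of the counter box fully in, then put the stylus back in its hole in the block, fully seated, and let go of it. Then take the piston rod by its flat grip, draw it straight up out of the bore by 40 mm (the dark ring on the rod then comes level with the barrel's mouth) without forcing it sideways, and finish still holding the rod there in the gripper. Do not pull the rod right out, and leave the jar, the tin and the carton where they are.

Things in the scene. Friction and masses are not known exactly. Their poses are not given: they have to be found in the camera images.
- pump: Dosing cylinder fixed to the table. Sizes in mm. Origin on the table under the bore axis, z up. Base 12 high, x -50..50, y -145..60. Square aluminium barrel 50 x 50, top at z 102, vertical through bore 17.2 across. Brass stub on its +y face to y 45 at z 30. Grey counter box x -42..42, y -140..-60, top z 60, with a display window and a round well 14 across at x 20, y -100: the zero button is in it.
- barrel_mouth (a point): Centre of the bore's mouth, on the barrel's top face, 102 above the table; its axes are the pump's (z up along the bore).
- rod: Loose steel piston rod 16 across in the bore, 175-350 g. Origin on its axis at the collar's underside, z up. Reaches 84 below; thin dark ring 38..40 below. Collar 28 across, z 0..6, rests on the barrel's mouth when home (start). Neck 16 across to z 18, then the flat black grip. About 0.6 mm play all round in the bore; only weight and rubbing resist; drops home if let go.
- rod_grip (a point): Centre of the rod's flat grip, 36 mm above the rod's origin; axes as the rod's. Grip is 36 wide (x), 12 thick (y), 36 high (z): pinch it across the 12, fingers closing along y. 12 mm of clear neck and collar below it.
- button_top (a point): Centre of the zero button's top face: 12 in diameter, 54 above the table when out, that is 6 below the counter box's top, in the 14 wide well.
- zero_button (a joint): Travel of the zero button, m: 0 out, 0.004 fully in. Springs back; about 1.2 N to start it, 4 N fully in. Counts as pressed beyond 0.003.
- block: Wooden block, fixed to the table, 70 x 70 x 65 high, with a vertical hole 14 in diameter through its middle. Origin at the centre of its underside, z up.
- block_hole0 (a point): Centre of the hole's mouth on the block's top, 65 above the table.
- stylus: Loose stylus, 42-78 g, upright in the block's hole, hung by its collar. Origin on its axis at the collar's underside, z up. Shank 8 across down to -43, tip 5 across down to -55 (blunt). Collar 22 across, z 0..5, lies on the block's top when seated (origin at block_hole0, up to 3 mm off sideways). Square wooden handle 16 x 16, sides along x and y, z 5..60: grip it here.
- jar: Loose red jar with a steel lid, 72 in diameter, 100 high. Origin under its centre. Leave alone.
- tin: Loose open red tin, 84 in diameter, 85 high. Origin under its centre. Leave alone.
- carton: Loose cardboard carton, 110 (x) x 90 x 55 high. Origin under its centre. Leave alone.
There are look-alikes about, which are no part of the job. There is more than one size of the stylus; the job needs the smaller.

How it is judged (in metres and radians):
On the way, in this order (a step that is already met when the one before it is completed fails the run):
1. the zero button is pressed in with the stylus, the rod still home (value of joint zero_button above 0.003 m and contact force between stylus and pump above 0.5 N and z of rod in the frame of barrel_mouth below 0.003 m), for 0.1 s.
2. the stylus is back in the block's hole, seated and let go, the rod still home (horizontal distance between stylus and block_hole0 below 0.007 m and z of stylus in the frame of block_hole0 between -0.003 and 0.003 m and angle between stylus's own z axis and vertical below 0.1 rad and contact force between the fingers and stylus below 0.1 N and z of rod in the frame of barrel_mouth below 0.003 m), for 0.2 s.
At the end, for the whole second after the job is handed in: Rod 34 to 46 mm out, upright (0.06 rad), within 6 mm of the bore axis, still, held by the fingers (over 2 N), on the barrel under 15 N; button out; stylus seated in the block (3 mm high, 7 mm sideways, 0.1 rad), let go; jar, tin, carton within 30 mm of their starts (z of rod in the frame of barrel_mouth between 0.034 and 0.046 m and angle between the z axis of rod and the z axis of pump, either way round below 0.06 rad and horizontal distance between rod and barrel_mouth below 0.006 m and contact force between the fingers and rod above 2 N and contact force between rod and pump below 15 N and linear speed of rod below 0.01 m/s and value of joint zero_button below 0.001 m and horizontal distance between stylus and block_hole0 below 0.007 m and z of stylus in the frame of block_hole0 between -0.003 and 0.003 m and angle between stylus's own z axis and vertical below 0.1 rad and contact force between the fingers and stylus below 0.1 N and distance of each of jar, tin, carton from where it was at the start of the episode below 0.03 m); the arm keeps its last pose, push and grip.
It fails at once if the rod is pulled right out (over 75 mm) (z of rod in the frame of barrel_mouth above 0.075 m).
It fails at once if while drawn, the rod is forced against the bore with over 25 N (z of rod in the frame of barrel_mouth above 0.004 m and contact force between rod and pump above 25 N).
It fails at once if the red lidded jar is pushed over 30 mm (distance of jar from where it was at the start of the episode above 0.03 m).
It fails at once if the open red tin is pushed over 30 mm (distance of tin from where it was at the start of the episode above 0.03 m).
It fails at once if the cardboard carton is pushed over 30 mm (distance of carton from where it was at the start of the episode above 0.03 m).
It also fails if it takes over 67 s, if anything falls off the work surface, if the arm or the gripper's body presses on something with over 40 N, if the wrist force passes 120 N, or if a joint passes its speed limit or range.

## Working session

There is one attempt and no reset: what is moved stays moved. The work goes in short steps, Python scripts to look and compute and a shell command to move; the robot and the scene stay as the last step left them, time stands still between calls to the robot, and variables do not carry over. Pictures are saved under pics/ and viewed, at most 10 in all, crops included, and the job is handed in when it is done.

```bash
mkdir -p pics
cat > h.py <<'E'
import numpy as np, cv2
from workcell import sense, grab_frame, sign_off
def cloud(f):
    K=f["intrinsics"];T=f["extrinsics"];z=f["range_z"].astype(float)
    v,u=np.mgrid[:420,:560]
    p=np.stack([(u-K[0,2])*z/K[0,0],(v-K[1,2])*z/K[1,1],z],-1)
    w=(p-T[:3,3])@T[:3,:3]; w[z<=0]=np.nan
    return w
def ray(f,u,v,h):
    K=f["intrinsics"];T=f["extrinsics"];R=T[:3,:3]
    d=R.T@np.linalg.inv(K)@[u,v,1]; c=-R.T@T[:3,3]
    return c+d*(h-c[2])/d[2]
def save(f,n): cv2.imwrite("pics/"+n,f["image"][:,:,::-1])
E
python3 - <<'E'
from h import *
import pickle
F={n:grab_frame(n) for n in("scene","top")}
pickle.dump(F,open("f.pkl","wb"))
for n in F: save(F[n],n+".png"); print(n,F[n]["extrinsics"].round(2).tolist())
print(sense())
E
```

```text
scene [[-0.67, 0.74, -0.0, 407.58], [0.49, 0.44, -0.75, -218.31], [-0.55, -0.51, -0.66, 1511.71], [0.0, 0.0, 0.0, 1.0]]
top [[0.09, -1.0, -0.0, -42.81], [-0.97, -0.08, -0.21, 591.39], [0.21, 0.02, -0.98, 1034.67], [0.0, 0.0, 0.0, 1.0]]
{'time': 0.1, 'q': array([ 6.51283098e+01,  1.50947518e+01, -2.80111092e+00,  7.21593544e+01,
        1.36343169e-03,  8.11024338e+01]), 'joint_vel': array([ 0.02815409, -0.0945982 ,  0.17266688,  0.01648742, -0.06038142,
       -0.02249714]), 'joint_torque': array([ 5.11784077e-03, -6.38579464e+01,  3.85064149e+01,  9.93994268e-03,
        4.32249522e-05,  5.52190954e-06]), 'position': array([144.36389495, 504.48758149, 230.87902922]), 'orientation': array([-1.79945658e+02, -9.88736100e-03,  1.64025871e+02]), 'ft_force': array([-0.48317153,  0.85104999, -0.02182382]), 'wrist_torque': array([ 0.01887521,  0.06509357, -0.00177331]), 'finger_force': 0.0, 'grip_width': 85.5155338395656}
```

View pics/top.png

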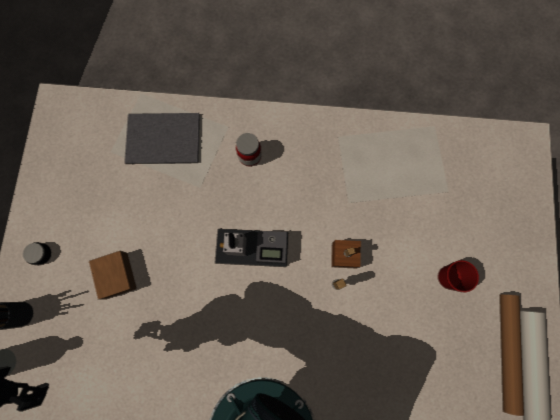

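View pics/scene.png

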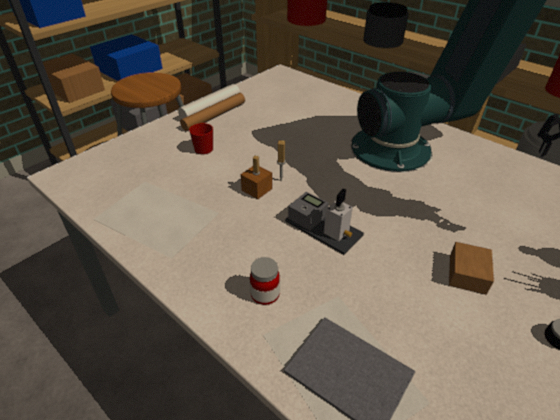

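The top view shows the pump at (250,247), its barrel at (235,242) and the button well near (272,239). The block with a stylus is at (348,253), and a larger look-alike stands at (340,284). The scene view agrees: block at (257,180), look-alike at (281,160), pump at (325,220).

Run:
```python
from h import *
import pickle
F=pickle.load(open("f.pkl","rb"))
def rect(m,name):
    P=m[:,:2].astype(np.float32); r=cv2.minAreaRect(P); print(name,len(P),"c",np.round(r[0],1),"size",np.round(r[1],1),"ang",round(r[2],1),"mean",m.mean(0).round(1))
for n in F:
    w=cloud(F[n]).reshape(-1,3); w=w[~np.isnan(w).any(1)]
    c=ray(F["top"],348,250,65); p=ray(F["top"],252,245,30)
    if n=="top": print(c,p)
    def near(q,r,a,b): return w[(np.hypot(w[:,0]-q[0],w[:,1]-q[1])<r)&(w[:,2]>a)&(w[:,2]<b)]
    print(n)
    rect(near(c,70,62,67),"blocktop"); rect(near(c,40,90,130),"stylus handle")
    rect(near(p,150,57,62),"counter top");rect(near(p,150,100,104),"barrel top");rect(near(p,150,126,165),"grip");rect(near(p,150,8,15),"base")
    b=ray(F["top"],340,284,20);x=near(b,45,80,200);rect(x,"lookalike");print(x[:,2].max())
f=F["top"];cv2.imwrite("pics/crop.png",cv2.resize(f["image"][215:300,205:375,::-1],None,fx=4.5,fy=4.5,interpolation=2))
```

```text
scene
blocktop 245 c [ 492.9 -189. ] size [73.1 72.9] ang 3.2 mean [ 497.7 -183.5   64.5]
stylus handle 77 c [ 493.  -187.3] size [23.  16.6] ang 18.0 mean [ 495.6 -185.6  110. ]
counter top 532 c [492.1  60. ] size [ 88.  166.4] ang 2.4 mean [496.2  26.5  59.6]
barrel top 135 c [491.1 118.5] size [51.5 50.4] ang 2.6 mean [494.6 122.4 101.8]
grip 118 c [491.6 119. ] size [38.6 12.8] ang 8.2 mean [495.2 121.2 145.2]
base 758 c [493.6  77.1] size [103.6 205.3] ang 3.4 mean [508.6 114.6  11.4]
lookalike 147 c [ 410.  -161.3] size [23.4 18.7] ang 42.2 mean [ 412.6 -159.   118.5]
148.65603648028582
[ 499.25743988 -190.46194568   65.        ] [494.30811028  73.09462976  30.        ]
top
blocktop 478 c [ 491.2 -187. ] size [69.9 68.3] ang 2.7 mean [ 490.1 -186.1   64.3]
stylus handle 53 c [ 491. -188.] size [15.2 16.4] ang 23.7 mean [ 490.1 -186.4  118.9]
counter top 686 c [491.   59.6] size [ 84.2 160.5] ang 1.9 mean [491.3  20.5  59.5]
barrel top 153 c [488.6 118.6] size [50.4 49.6] ang 2.3 mean [485.1 117.6 101.7]
grip 90 c [488.3 119. ] size [35.3 12.3] ang 10.2 mean [487.6 117.8 151.1]
base 980 c [490.1  76.7] size [100.  204.8] ang 2.2 mean [482.3 102.   11.3]
lookalike 99 c [ 404.7 -162.6] size [20.6 19.8] ang 32.6 mean [ 404.2 -160.2  134.8]
149.73225597053522
```

View pics/crop.png

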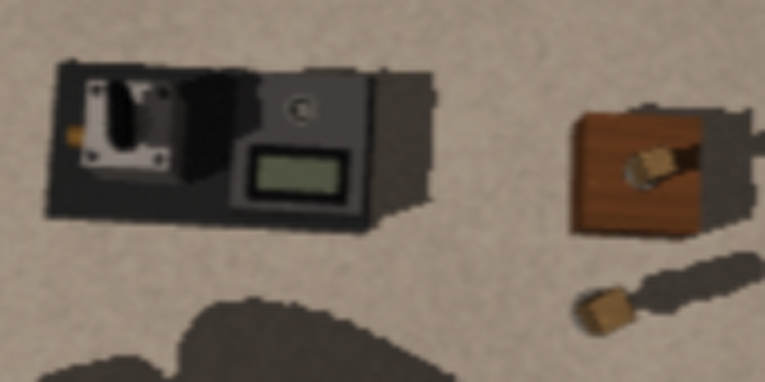

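```bash
cat >> h.py <<'E'
from scipy.spatial.transform import Rotation as Ro
def go(x,y,z,yaw,frm=None):
    s=sense(); p=s["position"] if frm is None else np.array(frm[0])
    R=Ro.from_euler("xyz",s["orientation"] if frm is None else frm[1],degrees=True)
    T=Ro.from_euler("xyz",[180,0,yaw],degrees=True)
    print("shift cm",(R.inv().apply(np.array([x,y,z])-p)/10).round(2),"turn",(R.inv()*T).as_rotvec(degrees=True).round(2))
E
python3 -m handwheel '[[0,-52.4,-57,-2.9,0,0,-36],[0,-52.4,-57,-2.9,0,0,-36],[0,-52.4,-57,-2.9,0,0,-36],[0,-52.4,-57,-2.9,0,0,-36],[0,-52.4,-57,-2.9,0,0,-36],[0,-52.4,-57,-2.9,0,0,-36],[0,-52.4,-57,-2.9,0,0,-36],[0,-52.4,-57,-2.9,0,0,-36],[0,-52.4,-57,-2.9,0,0,-36],[0,-52.4,-57,-2.9,0,0,-36]]' 40
python3 - <<'E'
from h import *
print(sense()["q"].round(1)); go(491,-188,260,200)
E
```

```text
time: 0.93
position: [318.9, 157.5, 246.0]
orientation: [-180.0, 0.0, -160.0]
ft_force: [1.7, 0.3, 0.7]
grip_width: 42.3
finger_force: 0.0
[ 13.1  -2.  -20.6  71.4   0.   -7. ]
shift cm [ -4.33 -38.36  -1.4 ] turn [-0.    0.01  0.04]
```

```bash
python3 -m handwheel '[[0,-4.3,-38.3,-1.4,0,0,0],[0,-4.3,-38.3,-1.4,0,0,0],[0,-4.3,-38.3,-1.4,0,0,0],[0,-4.3,-38.3,-1.4,0,0,0],[0,-4.3,-38.3,-1.4,0,0,0],[0,-4.3,-38.3,-1.4,0,0,0],[0,-4.3,-38.3,-1.4,0,0,0],[0,-4.3,-38.3,-1.4,0,0,0],[0,-4.3,-38.3,-1.4,0,0,0],[0,-4.3,-38.3,-1.4,0,0,0]]'
python3 -m handwheel '[[0,0,0,0,0,0,0],[0,0,0,0,0,0,0]]'
python3 - <<'E'
from h import *
go(491,-188,260,200)
f=grab_frame("wrist");save(f,"w1.png")
w=cloud(f).reshape(-1,3);w=w[~np.isnan(w).any(1)]
for a,b,r in((63,66.5,60),(67,73,16),(121,128,20)):
    m=w[(np.hypot(w[:,0]-491,w[:,1]+188)<r)&(w[:,2]>a)&(w[:,2]<b)]
    if len(m)>5: print(a,len(m),cv2.minAreaRect(m[:,:2].astype(np.float32)),m.mean(0))
E
```

```text
time: 1.77
position: [491.9, -190.4, 258.9]
orientation: [-180.0, -0.0, -160.1]
ft_force: [0.2, 0.2, -0.5]
grip_width: 42.5
finger_force: 0.0
time: 1.93
position: [490.1, -185.9, 259.3]
orientation: [179.9, -0.0, -160.0]
ft_force: [-0.5, 0.9, -0.1]
grip_width: 42.5
finger_force: 0.0
shift cm [-0.02 -0.22 -0.07] turn [ 0.07 -0.04 -0.03]
63 4607 ((492.0630187988281, -187.64520263671875), (70.64762878417969, 70.09906005859375), 2.0381646156311035) [ 489.59501168 -188.49418586   65.30726234]
67 104 ((490.4951477050781, -188.05967712402344), (18.966753005981445, 23.415800094604492), 8.205160140991211) [ 486.53721465 -188.1034599    69.97218253]
121 424 ((491.44281005859375, -187.7464599609375), (16.47808837890625, 15.457609176635742), 20.02940559387207) [ 491.03073602 -187.96073498  125.08418346]
```

View pics/w1.png

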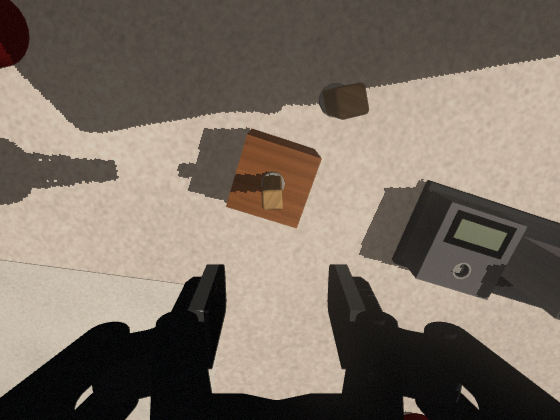

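The wrist view shows the handle top at (273,198) above the block, square to the tool at yaw 20°. The look-alike is at (345,100), clear of the fingers.

```bash
python3 -m handwheel '[[0,0,-0.2,4,0,0,0],[0,0,-0.2,8,0,0,0],[0,0,-0.2,11,0,0,0],[0,0,-0.2,14,0,0,0],[0,0,-0.2,16,0,0,0],[0,0,-0.2,17.5,0,0,0],[0,0,-0.2,17.5,0,0,0],[0,0,-0.2,17.5,0,0,0]]'
python3 -m handwheel '[[-1,0,0,0,0,0,0],[-1,0,0,0,0,0,0],[-1,0,0,0,0,0,0],[-1,0,0,0,0,0,0],[-1,0,0,0,0,0,0],[-1,0,0,0,0,0,0],[-1,0,0,0,0,0,0]]' 40
python3 - <<'E'
from h import *
s=sense();print(s["position"],s["ft_force"])
go(491,-188,160,200)
E
```

```text
time: 2.65
position: [490.5, -186.4, 85.3]
orientation: [180.0, -0.0, -159.9]
ft_force: [-0.5, 0.4, 0.4]
grip_width: 42.9
finger_force: 0.0
time: 3.23
position: [491.5, -187.8, 86.0]
orientation: [-179.9, 0.1, -160.0]
ft_force: [-0.9, 1.6, 7.8]
grip_width: 15.6
finger_force: 44.8
[ 491.50157067 -187.78084803   86.02372967] [-0.93454744  1.63480893  7.75540947]
shift cm [ 0.04 -0.01 -7.4 ] turn [-0.06  0.08  0.03]
```

```bash
python3 -m handwheel '[[-1,0,0,-1,0,0,0],[-1,0,0,-3,0,0,0],[-1,0,0,-6,0,0,0],[-1,0,0,-9,0,0,0],[-1,0,0,-9,0,0,0],[-1,0,0,-9,0,0,0],[-1,0,0,-9,0,0,0]]' 40
python3 - <<'E'
from h import *
from scipy import ndimage
s=sense();print(s["position"],s["ft_force"],s["grip_width"])
go(514,-20,176,182)
f=grab_frame("top")
f2=grab_frame("wrist")
save(f2,"w2.png")
import pickle;pickle.dump((f,f2),open("f2.pkl","wb"))
for g in(f2,):
    w=cloud(g).reshape(-1,3);w=w[~np.isnan(w).any(1)]
    m=w[(np.hypot(w[:,0]-514,w[:,1]-19.4)<12)]
    for a,b in((45,58),(58,62)):
        k=m[(m[:,2]>a)&(m[:,2]<b)]; print(a,len(k),k.mean(0), cv2.minAreaRect(k[:,:2].astype(np.float32)) if len(k)>3 else 0)
E
```

```text
time: 3.82
position: [490.8, -187.6, 174.6]
orientation: [-180.0, -0.0, -160.0]
ft_force: [-0.2, 0.5, -0.8]
grip_width: 15.8
finger_force: 43.6
[ 490.8332956  -187.61123     174.64682812] [-0.20809954  0.53590933 -0.82766536] 15.754295018349639
shift cm [-7.92 14.95 -0.14] turn [-0.   -0.   18.02]
45 162 [514.41410581  24.25097828  55.00767055] ((513.8612670898438, 23.003204345703125), (11.902189254760742, 9.838031768798828), 8.095382690429688)
58 465 [514.46097116  19.28783396  60.58032119] ((513.95458984375, 19.293224334716797), (23.163434982299805, 23.46637725830078), 0.9888534545898438)
```

View pics/w2.png

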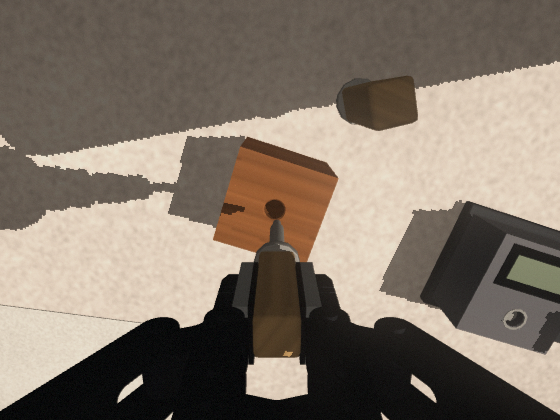

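The stylus hangs straight in the pads. The empty block hole is at (275,209), with the counter's well at (514,319).

Run:
```python
from h import *
import pickle
f,f2=pickle.load(open("f2.pkl","rb"))
print("well",ray(f2,514.5,319,60),"hole",ray(f2,275,209,65),"well top",ray(f,271.7,239,60))
w=cloud(f).reshape(-1,3);w=w[~np.isnan(w).any(1)]
m=w[(np.hypot(w[:,0]-491,w[:,1]+188)<20)&(w[:,2]<140)&(w[:,2]>67)];print(len(m))
go(514,19.4,170,200,([490.8,-187.6,175.5],[180,0,-160]))
```

```text
well [513.15454185  21.03457034  60.        ] hole [ 491.31157642 -186.97130963   65.        ] well top [511.93744583  18.54903142  60.        ]
0
shift cm [-9.26 18.66  0.55] turn [-0. -0.  0.]
```

```bash
python3 -m handwheel '[[-1,-1.8,3.7,0,0,0,0],[-1,-3.7,7.5,0,0,0,0],[-1,-5.5,11.2,0,0,0,0],[-1,-7.4,15,0,0,0,0],[-1,-8.6,17.5,0,0,0,0],[-1,-9.2,18.7,0.5,0,0,0],[-1,-9.2,18.7,2,0,0,0],[-1,-9.2,18.7,3,0,0,0],[-1,-9.2,18.7,3,0,0,0],[-1,-9.2,18.7,3,0,0,0]]' 40
python3 - <<'E'
from h import *
s=sense();print(s["position"],s["ft_force"],s["grip_width"])
f2=grab_frame("wrist")
cv2.imwrite("pics/w3.png",cv2.resize(f2["image"][150:300,200:400,::-1],None,fx=4,fy=4,interpolation=2))
import pickle;pickle.dump(f2,open("f3.pkl","wb"))
E
```

```text
time: 4.75
position: [512.8, 19.6, 144.2]
orientation: [179.9, -0.1, -160.0]
ft_force: [0.5, 0.5, 0.1]
grip_width: 15.3
finger_force: 43.6
[512.76149387  19.59125211 144.22577832] [0.47563388 0.45357727 0.12574535] 15.335520299470026
```

View pics/w3.png

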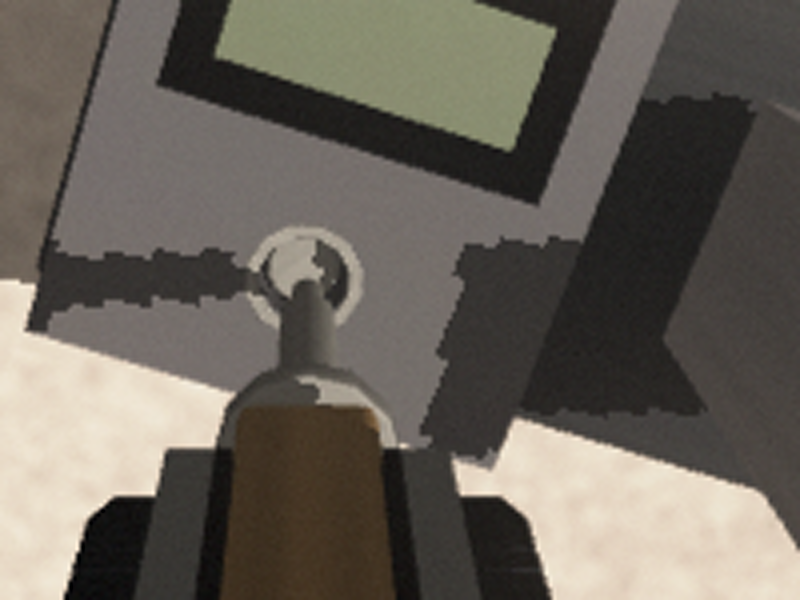

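The well's white ring is centred at crop (306,280), which is full-frame (276.5,220). The stylus tip is at crop (308,285).

Run:
```python
from h import *
import pickle
f=pickle.load(open("f3.pkl","rb"))
print("ring",ray(f,276.5,220,60),"tip",ray(f,277,221.5,68.5), "tip axis px at 68:")
K=f["intrinsics"];T=f["extrinsics"]
for P in([513,19.5,68.3],[513.3,19.5,60]):
    c=T[:3,:3]@P+T[:3,3];print((K@c/c[2])[:2])
go(513.3,19.4,126,200)
```

```text
ring [512.88273397  20.96061181  60.        ] tip [511.04903167  20.60893846  68.5       ] tip axis px at 68:
[274.22020548 223.63684946]
[274.12087367 219.8395478 ]
shift cm [-0.01 -0.01  1.88] turn [ 0.02 -0.04  0.01]
```

```bash
python3 -m handwheel '[[-1,-0.1,0,0.5,0,0,0],[-1,-0.1,0,0.9,0,0,0],[-1,-0.1,0,1.2,0,0,0],[-1,-0.1,0,1.4,0,0,0],[-1,-0.1,0,1.5,0,0,0],[-1,-0.1,0,1.5,0,0,0]]' 60
python3 -m handwheel '[[-1,0,0,0.1,0,0,0],[-1,0,0,0.2,0,0,0],[-1,0,0,0.25,0,0,0],[-1,0,0,0.25,0,0,0],[-1,0,0,0.25,0,0,0]]'
```

```text
time: 5.3
position: [514.3, 19.8, 129.8]
orientation: [180.0, -0.0, -160.0]
ft_force: [-0.9, 0.2, 1.3]
grip_width: 14.8
finger_force: 60.5
time: 5.72
position: [514.4, 19.8, 127.5]
orientation: [-180.0, 0.0, -160.0]
ft_force: [-0.5, -0.9, 2.7]
grip_width: 15.4
finger_force: 60.6
```

Contact and spring behave as expected (2.7 N). I'll press to the stop.

```bash
python3 -m handwheel '[[-1,0,0,0.1,0,0,0],[-1,0,0,0.15,0,0,0],[-1,0,0,0.2,0,0,0],[-1,0,0,0.2,0,0,0],[-1,0,0,0.2,0,0,0]]'
python3 -m handwheel '[[-1,0,0,0.05,0,0,0],[-1,0,0,0.1,0,0,0],[-1,0,0,0.1,0,0,0],[-1,0,0,0.1,0,0,0]]'
```

```text
time: 6.13
position: [514.5, 19.8, 125.7]
orientation: [-180.0, 0.0, -160.0]
ft_force: [-2.1, 0.3, 7.5]
grip_width: 15.4
finger_force: 61.9
time: 6.47
position: [514.7, 19.9, 125.3]
orientation: [-180.0, 0.1, -160.0]
ft_force: [-3.2, 0.3, 16.5]
grip_width: 14.9
finger_force: 63.0
```

```bash
python3 -m handwheel '[[-1,0,0,-0.5,0,0,0],[-1,0,0,-2,0,0,0],[-1,0,0,-4,0,0,0],[-1,0,0,-5.2,0,0,0],[-1,0,0,-5.2,0,0,0],[-1,0,0,-5.2,0,0,0],[-1,0,0,-5.2,0,0,0]]' 60
python3 - <<'E'
from h import *
print(sense()["position"]);go(491.6,-187.6,176,200)
E
```

```text
time: 7.05
position: [514.0, 19.9, 175.5]
orientation: [180.0, -0.1, -160.0]
ft_force: [0.4, -0.5, -1.1]
grip_width: 15.2
finger_force: 60.6
[513.98696367  19.91747291 175.49134336]
shift cm [  9.21 -18.73  -0.05] turn [ 0.03 -0.05  0.03]
```

```bash
python3 -m handwheel '[[-1,1.8,-3.7,0,0,0,0],[-1,3.7,-7.5,0,0,0,0],[-1,5.5,-11.2,0,0,0,0],[-1,7.4,-15,0,0,0,0],[-1,8.6,-17.5,0,0,0,0],[-1,9.2,-18.7,0,0,0,0],[-1,9.2,-18.7,1.5,0,0,0],[-1,9.2,-18.7,2.5,0,0,0],[-1,9.2,-18.7,2.7,0,0,0],[-1,9.2,-18.7,2.7,0,0,0]]'
python3 -m handwheel '[[-1,0,0,0,0,0,0],[-1,0,0,0,0,0,0]]'
python3 - <<'E'
from h import *
ps=[]
for i in range(6):
    f=grab_frame("wrist");ps.append(sense()["position"])
print(np.mean(ps,0),np.std(ps,0))
save(f,"w4f.png")
import pickle;pickle.dump(f,open("f4.pkl","wb"))
cv2.imwrite("pics/w4.png",cv2.resize(f["image"][150:300,200:400,::-1],None,fx=4,fy=4,interpolation=2))
E
```

```text
time: 7.88
position: [491.4, -186.6, 148.4]
orientation: [179.9, -0.1, -160.0]
ft_force: [-0.1, -0.0, 0.2]
grip_width: 15.4
finger_force: 60.5
time: 8.05
position: [492.2, -187.0, 149.8]
orientation: [-180.0, 0.0, -159.9]
ft_force: [0.2, 0.3, -0.9]
grip_width: 15.1
finger_force: 60.5
[ 492.14750308 -187.22431867  149.78358964] [0.08007976 0.06343314 0.10481284]
```

View pics/w4.png

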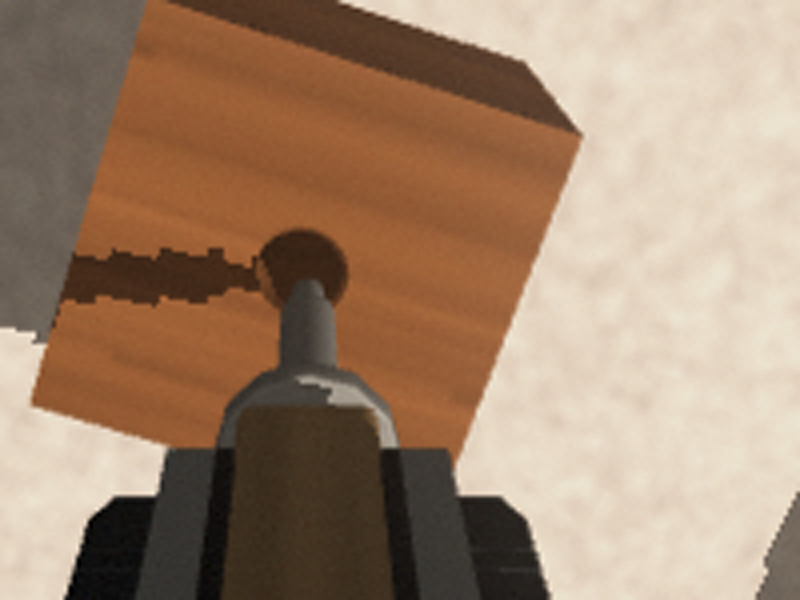

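The hole is centred at crop (302,272). The tip, at crop (308,288), projects down to about (308,272), so it is about 1 mm right of centre. I'll correct that and descend.

```bash
python3 -m handwheel '[[-1,0,-0.08,0.5,0,0,0],[-1,0,-0.08,1.5,0,0,0],[-1,0,-0.08,2.2,0,0,0],[-1,0,-0.08,3,0,0,0],[-1,0,-0.08,3.8,0,0,0],[-1,0,-0.08,4.6,0,0,0],[-1,0,-0.08,5.4,0,0,0],[-1,0,-0.08,6.0,0,0,0],[-1,0,-0.08,6.2,0,0,0],[-1,0,-0.08,6.2,0,0,0]]' 
python3 -m handwheel '[[-1,0,0,0,0,0,0],[-1,0,0,0,0,0,0]]'
```

```text
time: 9.18
position: [492.0, -188.0, 86.9]
orientation: [180.0, -0.0, -160.0]
ft_force: [-0.4, -0.6, -0.0]
grip_width: 15.2
finger_force: 60.5
time: 9.35
position: [492.4, -188.2, 87.8]
orientation: [-180.0, 0.0, -160.0]
ft_force: [0.3, -0.7, -0.4]
grip_width: 15.2
finger_force: 60.5
```

```bash
python3 -m handwheel '[[-1,0,0,0.08,0,0,0],[-1,0,0,0.16,0,0,0],[-1,0,0,0.2,0,0,0],[-1,0,0,0.2,0,0,0]]'
python3 -m handwheel '[[-0.6,0,0,0,0,0,0],[-0.2,0,0,0,0,0,0],[0,0,0,0,0,0,0],[0,0,0,0,0,0,0],[0,0,0,0,0,0,0],[0,0,0,-1,0,0,0],[0,0,0,-4,0,0,0],[0,0,0,-8,0,0,0],[0,0,0,-11,0,0,0],[0,0,0,-11,0,0,0]]'
python3 -m handwheel '[[0,0,0,-6,0,0,0],[0,0,0,-6,0,0,0],[0,0,0,-6,0,0,0],[0,0,0,-6,0,0,0]]'
python3 - <<'E'
from h import *
f=grab_frame("wrist")
print(sense()["position"])
w=cloud(f).reshape(-1,3);w=w[~np.isnan(w).any(1)]
for a,b,r in((63,66.5,60),(67,73,16),(120,130,20)):
    m=w[(np.hypot(w[:,0]-491,w[:,1]+188)<r)&(w[:,2]>a)&(w[:,2]<b)]
    if len(m)>5: print(a,len(m),cv2.minAreaRect(m[:,:2].astype(np.float32)),np.median(m,0))
q=w[(abs(w[:,2]-151)<14)&(np.hypot(w[:,0]-490,w[:,1]-118)<40)];print(len(q),q.mean(0) if len(q) else 0)
go(489.8,118.6,250,189)
E
```

```text
time: 9.68
position: [492.4, -188.2, 86.1]
orientation: [-180.0, 0.0, -160.0]
ft_force: [-1.6, 0.5, 7.9]
grip_width: 14.9
finger_force: 61.9
time: 10.52
position: [494.1, -189.1, 200.9]
orientation: [-179.7, 0.3, -160.0]
ft_force: [0.1, -0.7, 1.5]
grip_width: 42.3
finger_force: 0.0
time: 10.85
position: [492.6, -188.3, 255.9]
orientation: [-179.9, 0.1, -160.0]
ft_force: [-0.1, 0.1, -0.2]
grip_width: 42.6
finger_force: 0.0
[ 492.15412371 -188.05922906  254.94918123]
63 4731 ((491.9437561035156, -187.70407104492188), (70.32124328613281, 70.13916778564453), 2.086176872253418) [ 486.60751099 -191.63309187   65.35511819]
67 110 ((485.77264404296875, -188.02732849121094), (18.57229232788086, 26.023681640625), 23.723506927490234) [ 484.84261058 -190.02921284   70.08720889]
120 435 ((491.57061767578125, -187.20777893066406), (15.947121620178223, 15.28149700164795), 20.234086990356445) [ 490.97038229 -187.43622378  125.16843958]
0 0
shift cm [-10.28  28.89   0.5 ] turn [ 1.000e-02 -1.000e-02  1.103e+01]
```

Stylus is seated again: top at z 125, in line with the hole. Next, the rod.

```bash
python3 -m handwheel '[[0.2,-1.3,3.7,0,0,0,11],[0.2,-2.6,7.4,0,0,0,11],[0.2,-3.9,11,0,0,0,11],[0.2,-5.2,14.7,0,0,0,11],[0.2,-6.5,18.4,0,0,0,11],[0.2,-7.8,22,0,0,0,11],[0.2,-9.1,25.5,0,0,0,11],[0.2,-10.3,28.9,0,0,0,11],[0.2,-10.3,28.9,0,0,0,11],[0.2,-10.3,28.9,0,0,0,11]]'
python3 -m handwheel '[[0.2,0,0,0,0,0,0],[0.2,0,0,0,0,0,0],[0.2,0,0,0,0,0,0]]'
python3 - <<'E'
from h import *
f=grab_frame("wrist");save(f,"w5.png")
print(sense()["position"])
w=cloud(f).reshape(-1,3);w=w[~np.isnan(w).any(1)]
for a,b,r in((100,104,40),(154,160,25),(140,160,25)):
    m=w[(np.hypot(w[:,0]-490,w[:,1]-118.6)<r)&(w[:,2]>a)&(w[:,2]<b)]
    if len(m)>5: print(a,len(m),cv2.minAreaRect(m[:,:2].astype(np.float32)),np.median(m,0))
go(489.8,118.6,130,189)
E
```

```text
time: 11.73
position: [489.3, 120.2, 254.2]
orientation: [180.0, -0.1, -170.8]
ft_force: [0.2, -0.4, -1.4]
grip_width: 50.9
finger_force: 0.0
time: 11.98
position: [490.0, 117.6, 255.1]
orientation: [-180.0, -0.0, -171.1]
ft_force: [-0.5, -0.2, 0.4]
grip_width: 50.9
finger_force: 0.0
[490.07244486 117.67330895 255.24439164]
100 2484 ((489.29705810546875, 119.55384826660156), (50.87202453613281, 50.274906158447266), 2.12453293800354) [483.09538669 116.36555515 102.48243027]
154 880 ((488.6665344238281, 119.22785949707031), (35.77699279785156, 11.628681182861328), 9.32827091217041) [487.9383781  119.23646758 156.25178254]
140 962 ((488.6630859375, 119.25839233398438), (35.76900863647461, 11.650856018066406), 9.18397331237793) [486.36545405 119.01682675 156.15188808]
shift cm [1.000e-02 1.000e-01 1.252e+01] turn [-0.   -0.02 -0.07]
```

View pics/w5.png

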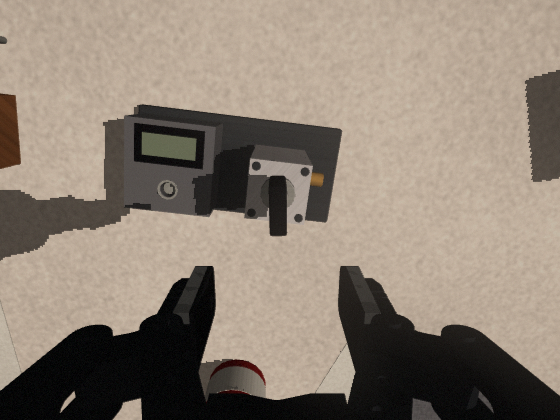

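The grip is at (278,205), aligned with the closing line (yaw 9.2°), and the barrel is centred below it.

```bash
python3 -m handwheel '[[0.2,0.08,0.15,4,0,0,0],[0.2,0.08,0.15,7.5,0,0,0],[0.2,0.08,0.15,10,0,0,0],[0.2,0.08,0.15,11.8,0,0,0],[0.2,0.08,0.15,12.8,0,0,0],[0.2,0.08,0.15,13.3,0,0,0],[0.2,0.08,0.15,13.3,0,0,0],[0.2,0.08,0.15,13.3,0,0,0],[0.2,0.08,0.15,13.3,0,0,0],[0.2,0.08,0.15,13.3,0,0,0]]'
python3 -m handwheel '[[-1,0,0,0,0,0,0],[-1,0,0,0,0,0,0],[-1,0,0,0,0,0,0],[-1,0,0,0,0,0,0],[-1,0,0,0,0,0,0],[-1,0,0,0,0,0,0],[-1,0,0,0,0,0,0],[-1,0,0,0,0,0,0],[-1,0,0,0,0,0,0]]' 40
python3 - <<'E'
from h import *
fs=[]
for i in range(8): grab_frame("wrist");s=sense();fs.append(np.r_[s["position"],s["ft_force"],s["wrist_torque"]])
print(np.mean(fs,0).round(2),s["orientation"],s["grip_width"])
E
```

```text
time: 12.87
position: [489.5, 120.0, 123.2]
orientation: [-180.0, 0.1, -171.0]
ft_force: [-0.5, 0.5, -1.4]
grip_width: 51.3
finger_force: 0.0
time: 13.62
position: [489.3, 119.4, 122.7]
orientation: [-179.9, 0.0, -171.0]
ft_force: [0.3, -5.4, 2.8]
grip_width: 11.8
finger_force: 41.9
[ 4.8923e+02  1.1945e+02  1.2267e+02  3.2000e-01 -5.3400e+00  2.5100e+00
 -1.1800e+00 -6.0000e-02 -1.0000e-02] [-1.79904849e+02  2.00231124e-02 -1.70994542e+02] 11.168511586878399
```

```bash
python3 -m handwheel '[[-1,0,-0.06,-0.05,0,0,0],[-1,0,-0.06,-0.05,0,0,0],[-1,0,-0.06,-0.05,0,0,0],[-1,0,-0.06,-0.05,0,0,0]]'
```

```text
time: 14.35
position: [489.1, 119.3, 122.9]
orientation: [-180.0, -0.0, -171.0]
ft_force: [0.6, -3.7, -0.4]
grip_width: 11.8
finger_force: 41.6
```

```bash
python3 -m handwheel '[[-1,0,-0.06,0,0,0,0],[-1,0,-0.1,0,0,0,0],[-1,0,-0.1,0,0,0,0],[-1,0,-0.1,0,0,0,0],[-1,0,-0.1,0,0,0,0]]'
python3 -m handwheel '[[-1,0,0,-0.1,0,0,0],[-1,0,0,-0.2,0,0,0],[-1,0,0,-0.3,0,0,0],[-1,0,0,-0.3,0,0,0],[-1,0,0,-0.3,0,0,0]]'
```

```text
time: 14.77
position: [489.1, 118.6, 122.9]
orientation: [180.0, -0.0, -171.0]
ft_force: [0.5, -0.3, -1.8]
grip_width: 11.9
finger_force: 41.5
time: 15.18
position: [489.3, 118.5, 126.0]
orientation: [180.0, 0.0, -171.0]
ft_force: [0.2, 0.2, -2.5]
grip_width: 11.8
finger_force: 41.5
```

```bash
python3 -m handwheel '[[-1,0,0,-0.3,0,0,0],[-1,0,0,-0.6,0,0,0],[-1,0,0,-0.9,0,0,0],[-1,0,0,-1.2,0,0,0],[-1,0,0,-1.5,0,0,0],[-1,0,0,-1.8,0,0,0],[-1,0,0,-1.8,0,0,0],[-1,0,0,-1.8,0,0,0]]'
```

```text
time: 15.85
position: [489.3, 118.5, 144.1]
orientation: [-180.0, 0.0, -171.0]
ft_force: [-0.6, -0.1, -1.6]
grip_width: 11.2
finger_force: 41.5
```

```bash
python3 -m handwheel '[[-1,0,0,-0.3,0,0,0],[-1,0,0,-0.6,0,0,0],[-1,0,0,-0.9,0,0,0],[-1,0,0,-1.2,0,0,0],[-1,0,0,-1.5,0,0,0],[-1,0,0,-1.8,0,0,0],[-1,0,0,-1.85,0,0,0],[-1,0,0,-1.85,0,0,0],[-1,0,0,-1.85,0,0,0],[-1,0,0,-1.85,0,0,0]]'
python3 - <<'E'
from h import *
f=grab_frame("scene");g=grab_frame("wrist")
w=cloud(g).reshape(-1,3);w=w[~np.isnan(w).any(1)]
m=w[(np.hypot(w[:,0]-489,w[:,1]-119)<16)&(w[:,2]>105)&(w[:,2]<205)]
print(np.histogram(m[:,2],bins=range(105,206,4)))
cv2.imwrite("pics/s2.png",cv2.resize(f["image"][120:270,220:420,::-1],None,fx=4,fy=4,interpolation=2))
E
```

```text
time: 16.68
position: [489.1, 118.5, 162.3]
orientation: [180.0, -0.0, -171.0]
ft_force: [-0.1, -0.2, -2.6]
grip_width: 11.5
finger_force: 41.5
(array([  63,   66,   75,   62,   67,   26,    1,    0,    0,   79,  515,
         27,    0,    0,    1,   90,  135,  158,  174,  179,  215,  226,
       2893, 1024,  157]), array([105, 109, 113, 117, 121, 125, 129, 133, 137, 141, 145, 149, 153,
       157, 161, 165, 169, 173, 177, 181, 185, 189, 193, 197, 201, 205]))
```

View pics/s2.png

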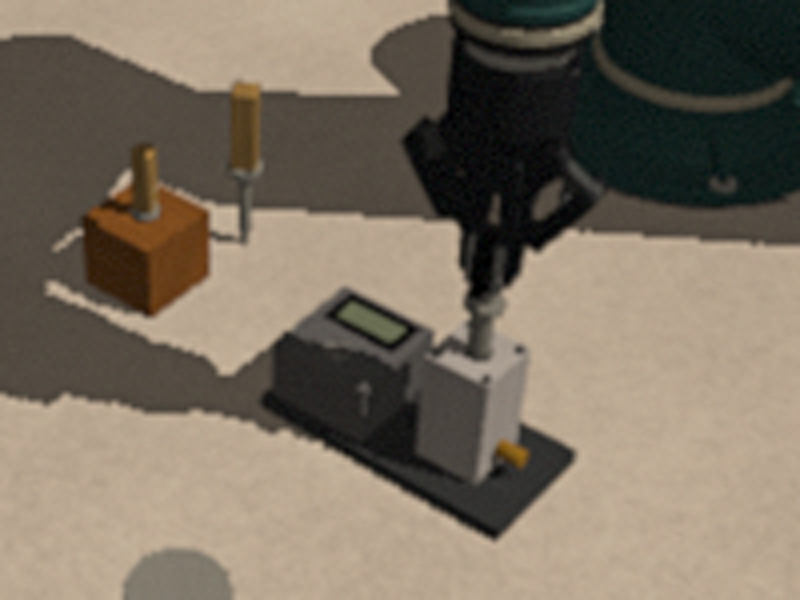

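The stylus is seated in the block at crop (146,180). The rod is drawn with its collar above the barrel at crop (485,300): collar top at about 148, so roughly 40 mm out.

```bash
python3 -m handwheel '[[-1,0,0,0,0,0,0],[-1,0,0,0,0,0,0],[-1,0,0,0,0,0,0],[-1,0,0,0,0,0,0]]'
python3 -c "
from workcell import sign_off
print(sign_off())"
```

```text
time: 17.12
position: [489.2, 118.5, 162.4]
orientation: [180.0, 0.0, -171.0]
ft_force: [0.3, -0.5, -3.0]
grip_width: 11.2
finger_force: 41.5
the job is handed in; nothing more can be done
None
```

I handed the job in at about 17 s with the zero button pressed to its stop, the stylus seated back in the block and let go, and the rod held in the gripper about 40 mm out with sideways force under 1 N; sign-off returned no verdict.

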